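# Scan a weld seam with a pencil probe

### The arm

A 6-joint arm with a two-finger parallel gripper is mounted at the origin on the work surface. World frame = base frame: x ahead of the robot, y to its left, z up, the work surface at z = 0. Lengths are in m, angles in rad, forces in N, time in s.
With the tool pointing down it reaches from about 0.35 to 0.85 m from the base axis. Payload 8.1 kg.
Tool frame: the origin (TCP) lies on the centre line of the jaws, within the pads' length; the fingertips stand robot.tips_ahead ahead of it and the grasp point (between the pads) lies 6 mm ahead of it (robot.tips_ahead is the distance from the TCP to the fingertips, in m); z points along the fingers, y is the line along which they close (so a half turn about z gives the same grasp; the last joint's range is limited). The gripper opens to 93 mm and grips with 3 to 60 N. Pads are 15 mm wide; open, the fingers measure 128 mm over their backs; the gripper's body (75 mm by 188 mm) begins 65 mm behind the grasp point.
Start: joints at [-1.404, 0.13, 1.488, -0, 1.523, -0.085], TCP at [0.15, -0.581, 0.244] pointing down, gripper open.
Joint ranges: [-2.96, 2.96], [-0.89, 2.26], [0.02, 2.5], [-1.34, 4.48], [0, 2.73], [-2.66, 2.66]. Speed limits (rad/s): [2.39, 2.39, 2.79, 3.14, 3.14, 3.14].

### API

Orientations are given as a rotation vector (axis times angle).
In Python, from plant import robot gives the robot as it stands.
- The arm moves only by the tool apply_moves, never from a script. Its arguments are lists of equal length, an entry for each row: "delta_pos": the shift along the tool's x, y, z in cm, a list of three; "twist": the turn about the tool's z in rad. A call has 1 to 8 rows; each row shifts and turns the commanded pose from where the row before left it, along the tool's axes as they then stand; what a row does not reach is not made up. A row lasts 1/8 s, in which the tool goes at most 62.5 mm and 10.7 degrees, less where a joint would pass 70% of its speed; a pose out of reach is approached as far as the arm can. A call with a gripper value outside its range is refused whole. "gripper" is the finger opening in cm, from 0 to 9.3, set as the call begins (left out, the last holds). The fingers move at their own pace and stop on an object; "squeeze" is the grip in N (left out, the last holds). Time passes only in rows, so rows that do not move let the fingers close. It gives the time, the measured TCP pose, the force, the opening and the grip force at its end, in the units of the state.
- robot.read_state(): the state, without advancing time (a new reading comes with each control period).
- robot.read_camera(name): name is "side" or "top"; returns a dict with "frame" (400x640x3 uint8, red, green, blue), "vertical_fov" (degrees; the focal length in pixels is half the picture's height over the tangent of half this angle, whatever the lens; pixels are square), "cx", "cy" (the principal point, pixels), "k1" (the pictures are not rectified: a ray, as slopes to the right and down, at radius r is drawn at 1 + k1 r^2 times it, then the intrinsics apply), "R" (3x3) and "t" (3): a world point X has camera coordinates R X + t. Camera axes: x right, y down, z forward; pixel columns grow to the right and rows downward; lengths in m; the calibration is good to about 2 mm. A picture is of the moment at which its call begins. There is no depth.
- robot.close_job(): hands the job in; it is judged then, once.
The state is a dict: "t": time; "q": joint angles; "dq": joint speeds; "joint_torque": joint torques, N m; "tool_pos": TCP position; "orientation": TCP orientation; "force": force on the tool from outside, world axes, zero at the start; "wrist_torque": the same for the moment, N m; "opening": finger opening in m; "gripper_force": force on a finger pad.
Only numpy, scipy, OpenCV 4.12 (cv2) and the standard library are available. Lean on these libraries where they do the work, as an engineer would, in place of code of your own. Each camera call takes 0.05 s, during which the arm holds its last target. There are 200 camera calls.

### The job

Lift the handled canister off the test fixture and set it gently upright on the bench, clear of the fixture. Then take the pencil probe from its stand and draw its spring point along the recessed weld seam, from the end of the leg that runs parallel to the rails, round the bend, to the far end of the slanting leg: slowly (about 20 to 40 mm per second), the probe upright, the point pressed lightly on the seam all the way and never so hard that its spring bottoms out. Hang the probe back in its stand and leave the other things where they are.

Things in the scene. Friction and masses are not known exactly. Their poses are not given: they have to be found in the camera images.
- fixture: Fixture fixed to the bench: base 180 x 120 x 12 mm, two aluminium rails along its long sides (x), 18 mm thick, tops at 70 mm, 82 mm apart inside. Between them a rigidly held steel plate, 164 x 78 mm, 42 mm up at mid-length give or take 6 mm, sloping along x by up to 0.16 rad either way; neither is reported. Origin: centre of underside; x towards the seam's start; z up.
- seam_start (a point): Start of the seam: open end of the leg parallel to the rails, middle of the groove, fixture x = 65, y = -14 mm. The seam is the floor of a groove on the plate, 14 mm wide, between ribs 9 mm wide and 4 mm high. Good for x and y only: the height given is a nominal 42 mm, the true one 25 to 59 mm. Find it by touch.
- seam_bend (a point): The bend of the seam, middle of the groove, at fixture x = 0, y = -14 mm. Height nominal (42 mm), truly 36 to 48 mm.
- seam_end (a point): Far end of the seam: the open end of the slanting leg, middle of the groove, at fixture x = -65, y = 18 mm. Height nominal (42 mm), truly 25 to 59 mm.
- canister: Stainless lidded canister, one rigid piece, 0.35 to 0.7 kg, 114 mm in diameter, 102 mm to the top of the lid, with an arched bar handle on top. At first it stands across the two rails over the seam. Origin: centre of its underside; z up; x along the handle bar.
- canister_handle (a point): Middle of the handle's level bar: a round bar 12 mm thick, 80 mm long (along canister x) between its two posts, 147 mm above the canister's underside and 45 mm clear above the lid.
- stand: Grey probe stand, fixed: foot 90 x 90 x 10 mm, two side walls (at x = +-29 mm) and a top plate 70 x 70 mm, upper face 90 mm above the bench, with a 26 mm round hole in its middle. Origin: centre of the underside.
- probe: Pencil probe, 166 mm, 0.135 kg, hung upright by its collar. From below: spring point (8 mm ball), shaft 14 mm thick, collar 38 mm wide at 75 to 83 mm, square black grip 22 x 22 mm at 83 to 160 mm, stub. The point gives up to 6 mm, from 1 N to 6 N, then is rigid. Origin: the unpressed point, 15 mm above the bench in the stand; z up along the probe; x, y square to the grip's faces.
- probe_point (a point): Lowest spot of the probe's spring point; it moves up along the probe as the point is pressed in.
- slide_box: Bystander: closed blue slide box 104 x 87 x 36 mm. Origin: centre of its underside.
- reagent: Bystander: amber bottle 64 mm in diameter, 140 mm high. Origin: centre of its underside.
- beaker: Bystander: white beaker 72 mm in diameter, 90 mm high. Origin: centre of its underside.
Mind the look-alikes: they are no part of the job. Of the things like the canister, leave any that is pink, purple or turquoise; of the rest the smaller one is meant.

How it is judged:
By the outcome, as a careful person would: the job done as asked, in the order asked, and still so for the second after the job is handed in, with the robot touching nothing.
It also fails if it takes over 72 s, if anything falls off the work surface, if the arm or the gripper's body presses on something with over 40 N, if the wrist force passes 120 N, or if a joint passes its speed limit or range.

## Working session

There is one attempt and no reset: what is moved stays moved. The work goes in short steps, Python scripts to look and compute and a tool call to move; the robot and the scene stay as the last step left them, time stands still between calls to the robot, and variables do not carry over. Pictures are saved under pics/ and viewed, at most 10 in all, crops included, and the job is handed in when it is done.

Besides the shell and the picture viewer there is one more tool, called after ">>>" by a JSON object that holds its "op" and its "data". apply_moves: Moves the arm, as the interface text tells. Its arguments: {"type":"object","properties":{"delta_pos":{"type":"array"},"twist":{"type":"array"},"gripper":{"type":"number"},"squeeze":{"type":"number"}},"required":["delta_pos","twist"]}

```bash
ls; mkdir -p pics; cat > h.py <<'E'
import numpy as np, cv2
from plant import robot
def K(c):
    f=200/np.tan(np.radians(c["vertical_fov"])/2); return f
def ray(c,u,v):
    f=K(c); d=np.array([(u-c["cx"])/f,(v-c["cy"])/f]); s=d.copy()
    for _ in range(30): s=d/(1+c["k1"]*(s@s))
    w=c["R"].T@np.array([s[0],s[1],1]); o=-c["R"].T@c["t"]; return o,w
def onz(c,u,v,z):
    o,w=ray(c,u,v); return o+w*(z-o[2])/w[2]
def proj(c,X):
    p=c["R"]@np.array(X)+c["t"]; s=p[:2]/p[2]; s=s*(1+c["k1"]*(s@s)); return s*K(c)+[c["cx"],c["cy"]]
def tri(c1,p1,c2,p2):
    o1,w1=ray(c1,*p1);o2,w2=ray(c2,*p2)
    A=np.stack([w1,-w2],1); s=np.linalg.lstsq(A,o2-o1,rcond=None)[0]
    a=o1+s[0]*w1;b=o2+s[1]*w2; return (a+b)/2,np.linalg.norm(a-b)
E
python3 - <<'E'
from h import *
import pickle
for n in ("top","side"):
    c=robot.read_camera(n); pickle.dump(c,open(n+"0.pkl","wb")); cv2.imwrite(f"pics/{n}0.png",c["frame"][:,:,::-1])
    print(n,c["vertical_fov"],c["k1"],-c["R"].T@c["t"],c["R"][2])
print(robot.read_state(),robot.tips_ahead)
E
```

```text
pics
top 57.73114994988733 0.027570062970313218 [ 0.40794693 -0.05499015  0.98572905] [ 0.21886533  0.01524006 -0.97563605]
side 48.5494999584994 -0.04847572481384877 [ 1.0344859  -0.584853    0.88101285] [-0.44462254  0.51944124 -0.72972022]
{'t': 0.1, 'q': array([-1.40442104e+00,  1.31101173e-01,  1.48914541e+00, -1.26734778e-05,
        1.52299199e+00, -8.54003493e-02]), 'dq': array([-0.00083073,  0.00039885, -0.00174008,  0.00012449,  0.0002446 ,
        0.00138905]), 'joint_torque': array([ 1.82627820e-03, -5.61339927e+01, -4.93095875e+01,  7.71190692e-02,
        2.90496508e-02, -4.03159788e-05]), 'tool_pos': array([ 0.14941492, -0.58062254,  0.24269674]), 'orientation': array([-3.11510077e+00, -3.94239005e-01,  1.24450292e-04]), 'force': array([-0.22487595,  0.24869849,  0.07878856]), 'wrist_torque': array([-0.01346512,  0.01016942, -0.00986834]), 'gripper_force': 0.0, 'opening': 0.09281715787229497} 0.025
```

View pics/top0.png

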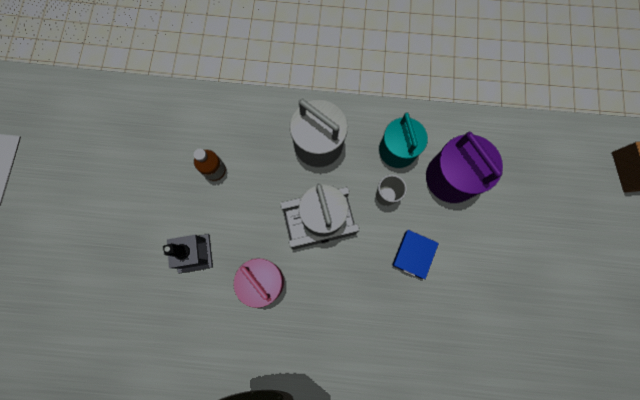

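View pics/side0.png

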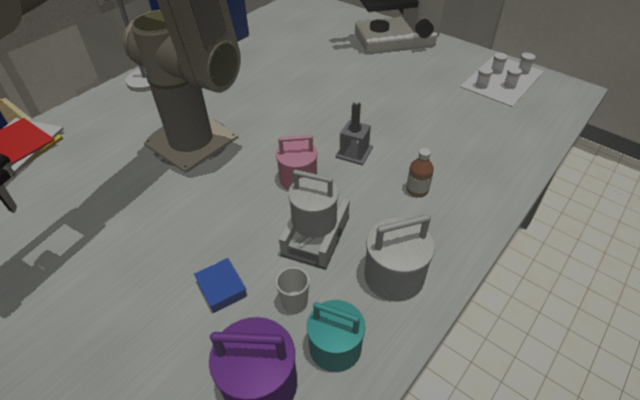

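Top view: the canister to lift is at about (323,212) on the fixture, with the larger grey one at (319,133). The pink, turquoise and purple ones are decoys. The stand and probe are at (185,250). The side view shows the canister at (313,205) and the stand at (355,140). I'll enlarge these crops.

```bash
python3 - <<'E'
from h import *
import pickle
t=pickle.load(open("top0.pkl","rb"));s=pickle.load(open("side0.pkl","rb"))
def crop(c,x0,y0,w,h,k): 
    return cv2.resize(np.clip(c["frame"][y0:y0+h,x0:x0+w,::-1].astype(float)*1.5,0,255).astype(np.uint8),None,fx=k,fy=k,interpolation=cv2.INTER_CUBIC)
a=np.hstack([crop(t,270,170,100,75,4),crop(t,150,220,100,75,4)])
b=np.hstack([crop(s,270,165,100,75,4),crop(s,320,95,100,75,4)])
cv2.imwrite("pics/c1.png",np.vstack([a,b]))
E
```

```text
(no output)
```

View pics/c1.png

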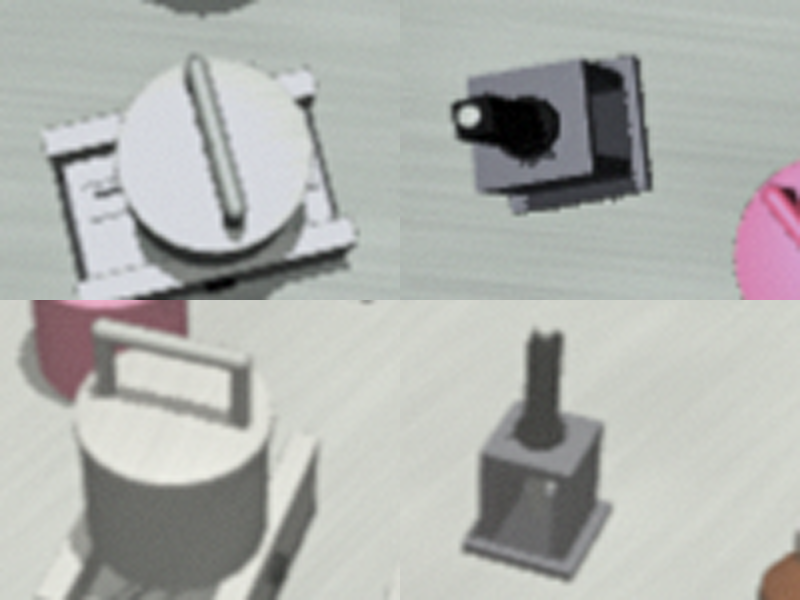

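```bash
python3 - <<'E'
from h import *
import pickle
t=pickle.load(open("top0.pkl","rb"));s=pickle.load(open("side0.pkl","rb"))
T=lambda a,b:(270+a/4-.4,170+b/4-.4); S=lambda a,b:(270+a/4-.4,165+b/4-.4)
T2=lambda a,b:(150+a/4-.4,220+b/4-.4); S2=lambda a,b:(320+a/4-.4,95+b/4-.4)
h1=tri(t,T(193,60),s,S(247,58)); h2=tri(t,T(235,222),s,S(100,28)); print(h1,h2)
print("zplane",onz(t,*T(193,60),.217),onz(t,*T(235,222),.217))
print("rail corners z=.07",[onz(t,*T(*p),.07).round(4) for p in [(42,133),(310,72),(355,238),(78,282)]])
print("plate",[onz(t,*T2(*p),.09).round(4) for p in [(70,78),(185,60),(195,180),(78,190)]])
print("plate side",[onz(s,*S2(*p),.09).round(4) for p in [(80,155),(113,103),(205,125),(176,177)]])
print("probetop",tri(t,T2(65,118),s,S2(145,30)))
for n,z in (("beaker",0),):pass
print("lid", onz(t,*T(214,155),.172))
print("other", onz(t,398,189,.09), onz(t,416,255,.036), onz(t,207,160,.14),onz(t,258,282,.1),onz(t,319,128,.15))
E
```

```text
(array([ 0.60431306, -0.04095993,  0.2204132 ]), np.float64(0.0018720526005945356)) (array([ 0.52047662, -0.0699726 ,  0.21434857]), np.float64(0.0026731291387377017))
zplane [ 0.6058447  -0.04020098  0.217     ] [ 0.51920368 -0.07092121  0.217     ]
rail corners z=.07 [array([0.5861, 0.0548, 0.07  ]), array([ 0.643 , -0.1139,  0.07  ]), array([ 0.5376, -0.1506,  0.07  ]), array([0.4933, 0.021 , 0.07  ])]
plate [array([0.466 , 0.3164, 0.09  ]), array([0.4834, 0.2488, 0.09  ]), array([0.4124, 0.2305, 0.09  ]), array([0.4002, 0.299 , 0.09  ])]
plate side [array([0.4185, 0.2292, 0.09  ]), array([0.3993, 0.2938, 0.09  ]), array([0.4682, 0.3143, 0.09  ]), array([0.4871, 0.2517, 0.09  ])]
probetop (array([0.43771581, 0.27706452, 0.1792773 ]), np.float64(0.0021943485812921195))
lid [ 0.56289299 -0.05654165  0.172     ]
other [ 0.6465224  -0.24160693  0.09      ] [ 0.48961738 -0.30708188  0.036     ] [0.66124608 0.23549372 0.14      ] [0.38526502 0.08064794 0.1       ] [ 0.76656267 -0.02814409  0.15      ]
```

>>> {"op": "apply_moves", "data": {"delta_pos": [[3.5,-2.7,-1],[4,-3.1,-1],[4,-3.1,-1],[4,-3.1,-1],[4,-3.1,-1],[4,-3.1,-1],[4,-3.1,0],[4,-3.1,0]], "twist": [0,0,0,0,0,0,0,0], "gripper": 6, "squeeze": 40}}

```text
t: 1.1
tool_pos: [0.3945, -0.2648, 0.3035]
orientation: [3.117, 0.394, 0.0]
force: [0.1, -0.5, -0.8]
opening: 0.0599
gripper_force: 0.0
```

>>> {"op": "apply_moves", "data": {"delta_pos": [[4.3,-3.2,0],[4.3,-3.2,0],[4.3,-3.2,0],[4.3,-3.2,0],[4.3,-3.2,0],[0,0,2],[0,0,1],[0,0,0]], "twist": [0,0,0,0,0,-0.088,0,0]}}

```text
t: 2.1
tool_pos: [0.5612, -0.0581, 0.2724]
orientation: [-3.096, -0.527, 0.004]
force: [-0.6, 0.8, 0.2]
opening: 0.0602
gripper_force: 0.0
```

```bash
cat >> h.py <<'E'
from scipy.spatial.transform import Rotation as Ro
def to(x,y,z,th=None):
    s=robot.read_state(); R=Ro.from_rotvec(s["orientation"]).as_matrix(); p=s["tool_pos"]
    a=np.arctan2(R[1,0],R[0,0])
    print("at",p.round(4),"th",round(a,4),"F",s["force"].round(2),"t",s["t"])
    print("delta cm",(R.T@(np.array([x,y,z])-p)*100).round(2), "twist",None if th is None else round((a-th+np.pi/2)%np.pi-np.pi/2,4))
E
python3 -c "
from h import *
to(.5625,-.0555,.223,.34)
import pickle
c=robot.read_camera('side');cv2.imwrite('pics/s1.png',cv2.resize(c['frame'][90:240,230:430,::-1],None,fx=3,fy=3))"
```

```text
at [ 0.5612 -0.0581  0.2724] th 0.3373 F [-0.63  0.8   0.22] t 2.1
delta cm [ 0.22 -0.2   4.94] twist -0.0027
```

View pics/s1.png

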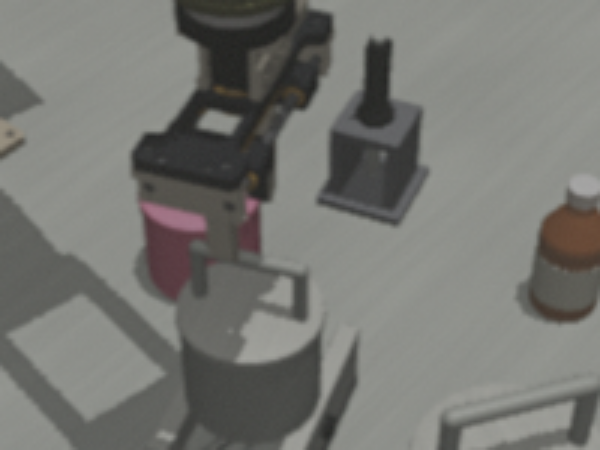

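The gripper is above the bar, with the near finger at about (222,235) in the crop. Next I descend and grip.

>>> {"op": "apply_moves", "data": {"delta_pos": [[0.2,-0.2,1],[0,0,1.3],[0,0,1.3],[0,0,1.3],[0,0,0]], "twist": [0,0,0,0,0]}}

```text
t: 2.78
tool_pos: [0.5624, -0.0551, 0.2227]
orientation: [-3.095, -0.531, 0.004]
force: [-0.4, -0.9, 1.0]
opening: 0.0599
gripper_force: 0.0
```

>>> {"op": "apply_moves", "data": {"delta_pos": [[0,0,0],[0,0,0],[0,0,0],[0,0,0],[0,0,0],[0,0,0]], "twist": [0,0,0,0,0,0], "gripper": 0, "squeeze": 40}}

```text
t: 3.52
tool_pos: [0.5635, -0.0554, 0.2248]
orientation: [3.096, 0.531, 0.0]
force: [0.1, -0.8, 0.3]
opening: 0.0112
gripper_force: 40.0
```

>>> {"op": "apply_moves", "data": {"delta_pos": [[0,0,-0.5],[0,0,-1],[0,0,-1.5],[0,0,-1.5],[0,0,-1],[0,0,-0.5],[0,0,0]], "twist": [0,0,0,0,0,0,0]}}

```text
t: 4.4
tool_pos: [0.5635, -0.0553, 0.2849]
orientation: [3.096, 0.531, 0.001]
force: [-1.3, 0.8, -4.4]
opening: 0.011
gripper_force: 40.0
```

```bash
python3 -c "
from h import *
to(.42,-.14,.283)
c=robot.read_camera('side');cv2.imwrite('pics/s2.png',cv2.resize(c['frame'][90:270,230:430,::-1],None,fx=3,fy=3))
import pickle
c=robot.read_camera('top');pickle.dump(c,open('top1.pkl','wb'))"
```

```text
at [ 0.5635 -0.0553  0.2849] th 0.3398 F [-1.35  0.77 -4.44] t 4.4
delta cm [-16.35   3.21   0.19] twist None
```

View pics/s2.png

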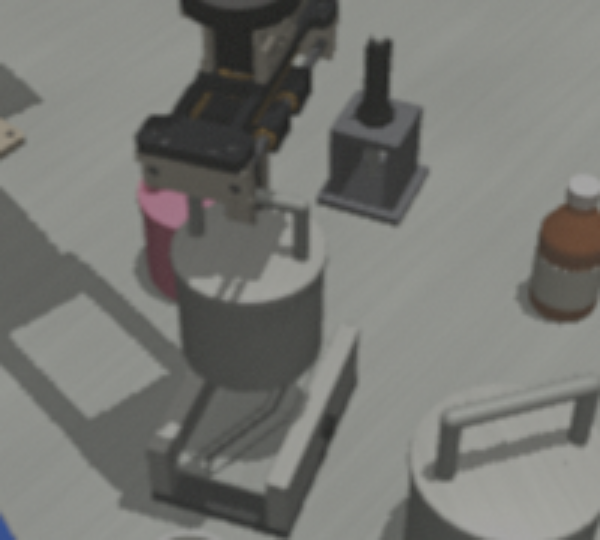

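Canister is lifted cleanly and the seam is now visible. Next I carry it to (0.42, -0.14).

>>> {"op": "apply_moves", "data": {"delta_pos": [[-1,0.2,0],[-2.5,0.5,0],[-3,0.6,0],[-3.5,0.6,0],[-3,0.6,0],[-2.3,0.5,0],[-1,0.2,0],[0,0,0]], "twist": [0,0,0,0,0,0,0,0]}}

```text
t: 5.5
tool_pos: [0.42, -0.14, 0.2846]
orientation: [3.097, 0.529, 0.001]
force: [0.1, 0.2, -4.8]
opening: 0.0111
gripper_force: 40.0
```

>>> {"op": "apply_moves", "data": {"delta_pos": [[0,0,1],[0,0,2],[0,0,2.5],[0,0,2.5],[0,0,2],[0,0,1],[0,0,0.6],[0,0,0.4]], "twist": [0,0,0,0,0,0,0,0]}}

```text
t: 6.5
tool_pos: [0.4206, -0.1397, 0.1646]
orientation: [3.096, 0.531, 0.001]
force: [-0.6, 0.8, -4.4]
opening: 0.0107
gripper_force: 40.0
```

>>> {"op": "apply_moves", "data": {"delta_pos": [[0,0,0.3],[0,0,0.2],[0,0,0.2],[0,0,0.1],[0,0,0]], "twist": [0,0,0,0,0]}}

```text
t: 7.12
tool_pos: [0.4203, -0.1397, 0.1566]
orientation: [-3.096, -0.531, -0.0]
force: [-0.8, 0.3, -3.8]
opening: 0.0108
gripper_force: 40.0
```

>>> {"op": "apply_moves", "data": {"delta_pos": [[0,0,0.1],[0,0,0.1],[0,0,0]], "twist": [0,0,0]}}

```text
t: 7.5
tool_pos: [0.4206, -0.14, 0.155]
orientation: [3.096, 0.531, 0.001]
force: [-0.2, -0.2, -3.1]
opening: 0.0109
gripper_force: 40.0
```

>>> {"op": "apply_moves", "data": {"delta_pos": [[0,0,0.1],[0,0,0.1],[0,0,0]], "twist": [0,0,0]}}

```text
t: 7.88
tool_pos: [0.4214, -0.1409, 0.1546]
orientation: [3.094, 0.53, 0.003]
force: [-2.4, -4.2, 7.8]
opening: 0.0112
gripper_force: 40.0
```

Contact. Release and go up.

>>> {"op": "apply_moves", "data": {"delta_pos": [[0,0,-0.1],[0,0,0],[0,0,0],[0,0,0],[0,0,0]], "twist": [0,0,0,0,0], "gripper": 5}}

```text
t: 8.5
tool_pos: [0.4203, -0.1396, 0.1535]
orientation: [-3.096, -0.531, 0.0]
force: [0.3, 0.3, 0.9]
opening: 0.0497
gripper_force: 0.0
```

>>> {"op": "apply_moves", "data": {"delta_pos": [[0,0,-1],[0,0,-3],[0,0,-5],[0,0,-5],[0,0,-2],[0,0,0]], "twist": [0,0,0,0,0,0]}}

```text
t: 9.25
tool_pos: [0.421, -0.14, 0.315]
orientation: [3.095, 0.531, 0.004]
force: [0.1, 0.0, -0.1]
opening: 0.0502
gripper_force: 0.0
```

```bash
python3 - <<'E'
from h import *
import pickle
to(.44,.2735,.3)
t=robot.read_camera('top');s=robot.read_camera('side')
pickle.dump((t,s),open('b.pkl','wb'))
def crop(c,x0,y0,w,h,k): 
    return cv2.resize(np.clip(c["frame"][y0:y0+h,x0:x0+w,::-1].astype(float)*1.5,0,255).astype(np.uint8),None,fx=k,fy=k,interpolation=cv2.INTER_CUBIC)
a=np.hstack([crop(t,270,175,100,75,4),crop(t,300,190,100,75,4)])
b=np.hstack([crop(s,270,180,100,75,4),crop(s,220,120,100,75,4)])
cv2.imwrite("pics/c2.png",np.vstack([a,b]))
E
```

```text
at [ 0.421 -0.14   0.315] th 0.3398 F [ 0.06  0.03 -0.09] t 9.25
delta cm [ 15.57 -38.36   1.46] twist None
```

View pics/c2.png

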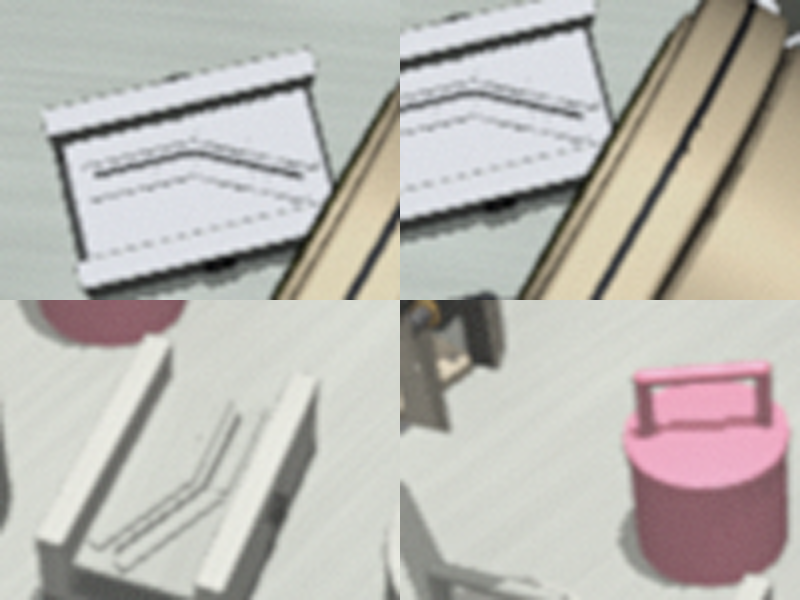

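Top crop: the groove runs from (93,188) through the bend at (195,164) to (306,191). The left leg is parallel to the rails, so the start is at the +y end. I'll fit the fixture pose.

```bash
python3 - <<'E'
from h import *
import pickle
t,s=pickle.load(open("b.pkl","rb"))
T=lambda a,b:(270+a/4-.4,175+b/4-.4); S=lambda a,b:(270+a/4-.4,180+b/4-.4)
img=[(42,112),(310,48),(314,78),(50,138),(78,265),(90,292)]
fx=[(90,-59),(-90,-59),(-90,-41),(90,-41),(90,41),(90,59)]
W=np.array([onz(t,*T(*p),.07)[:2] for p in img]); F=np.array(fx)/1000
sim=[(70,35,90,-41)]
# side rail corners: left rail(near robot? ) 
def fit(F,W):
    mf,mw=F.mean(0),W.mean(0); H=(F-mf).T@(W-mw); a=np.arctan2(H[0,1]-H[1,0],H[0,0]+H[1,1])
    R=np.array([[np.cos(a),-np.sin(a)],[np.sin(a),np.cos(a)]]); o=mw-R@mf; return a,R,o,(W-(F@R.T+o))
a,R,o,r=fit(F,W); print("top fit",a,o,(r*1000).round(1).tolist())
# side view rail top corners: rail y=+41..59 (left in side), rail y=-41..-59 (right)
si=[(40,235),(70,247),(150,33),(172,45),(198,290),(218,296),(292,73),(318,82)]
sf=[(-90,59),(-90,41),(90,59),(90,41),(-90,-41),(-90,-59),(90,-41),(90,-59)]
W2=np.array([onz(s,*S(*p),.07)[:2] for p in si]); F2=np.array(sf)/1000
a2,R2,o2,r2=fit(F2,W2); print("side fit",a2,o2,(r2*1000).round(1).tolist())
for g,p,sp,z in [("start",(93.5,187.5),None,.042),("bend",(195,164),(199,188),.042),("end",(306,191),(104,249),.042)]:
    X=onz(t,*T(*p),z)[:2]; print(g,X, "in fixture mm",(R.T@(X-o)*1000).round(1),(R2.T@(X-o2)*1000).round(1))
for k in ((65,-14),(0,-14),(-65,18)):
    print("pred",k,R@np.array(k)/1000+o,R2@np.array(k)/1000+o2)
E
```

```text
top fit 1.914203971745195 [ 0.56030471 -0.04996829] [[1.2, 0.2], [-0.5, 1.2], [-3.3, 3.1], [1.7, -0.8], [-0.0, -0.2], [0.9, -3.5]]
side fit 1.9035188656939555 [ 0.56306023 -0.05134449] [[-0.2, 4.8], [2.5, 3.4], [-0.8, 2.3], [0.5, -3.0], [2.9, -0.5], [-2.6, -2.6], [-1.4, -1.2], [-0.8, -3.1]]
start [0.54524168 0.01868133] in fixture mm [69.7 -8.9] [72. -6.]
bend [ 0.56711116 -0.04610691] in fixture mm [ 1.3 -7.7] [ 3.6 -5.5]
end [ 0.55620739 -0.12027043] in fixture mm [-64.8  27.5] [-62.9  29. ]
pred (65, -14) [0.55160194 0.01595031] [0.55506229 0.01466334]
pred (0, -14) [ 0.57348729 -0.04525452] [ 0.57629242 -0.04677184]
pred (-65, 18) [ 0.56524103 -0.11723368] [ 0.56727754 -0.11865878]
```

```bash
python3 - <<'E'
from h import *
import pickle
t,s=pickle.load(open("b.pkl","rb"))
a=1.909;R=np.array([[np.cos(a),-np.sin(a)],[np.sin(a),np.cos(a)]]);o=np.array([.5617,-.0506])
def rect(c,z,k=3):
    ys=np.arange(-65,65,1/k); xs=np.arange(95,-95,-1/k)
    m=np.array([[proj(c,[*(R@np.array([x,y])/1000+o),z]) for x in xs] for y in ys],np.float32)
    return cv2.remap(c["frame"],m[...,0],m[...,1],cv2.INTER_CUBIC)
A=rect(t,.042);B=rect(s,.042)
out=np.vstack([A,B]); out=np.clip(out.astype(float)*1.4,0,255).astype(np.uint8)
out=cv2.resize(out,(570,600*780//780)) if False else cv2.resize(out,None,fx=.769,fy=.769)
for i in range(26): # ticks every 10mm
    pass
for blk in (0,1):
    for y in range(-60,61,10):
        v=int((blk*390+(y+65)*3)*.769); cv2.line(out,(0,v),(6 if y else 14,v),(255,0,0),1)
    for x in range(-90,91,10):
        u=int((95-x)*3*.769); cv2.line(out,(u,blk*300),(u,blk*300+(5 if x else 12)),(255,0,0),1)
out=cv2.resize(out,(800,600*1))if out.shape[1]>800 else out
cv2.imwrite("pics/rect.png",out[:,:,::-1]); print(out.shape)
for n,I in(("top",A),("side",B)):
    p=cv2.cvtColor(I,cv2.COLOR_RGB2GRAY)[:,105:195].mean(1) # x 60..30
    print(n,[int(v) for v in p.reshape(-1,3).mean(1)])
E
```

```text
(600, 438, 3)
top [135, 141, 146, 149, 149, 149, 149, 149, 149, 149, 149, 150, 151, 150, 145, 134, 117, 95, 71, 49, 36, 32, 36, 47, 66, 89, 111, 130, 142, 149, 151, 150, 149, 149, 148, 149, 149, 149, 147, 142, 135, 129, 126, 127, 130, 131, 126, 112, 93, 80, 79, 91, 110, 128, 141, 148, 151, 150, 149, 149, 149, 148, 143, 137, 130, 126, 126, 130, 137, 144, 148, 149, 149, 149, 149, 148, 148, 148, 148, 148, 148, 148, 148, 148, 148, 148, 148, 148, 148, 148, 148, 148, 148, 148, 148, 149, 149, 149, 146, 142, 138, 135, 134, 136, 141, 145, 148, 149, 148, 148, 148, 148, 148, 149, 149, 150, 150, 146, 136, 119, 96, 70, 47, 34, 29, 30, 35, 43, 53, 62]
side [69, 69, 71, 73, 75, 75, 75, 74, 73, 73, 74, 79, 89, 103, 118, 133, 144, 151, 155, 155, 155, 154, 154, 153, 153, 154, 154, 154, 153, 152, 150, 147, 143, 138, 132, 128, 125, 125, 128, 132, 136, 140, 141, 142, 142, 142, 140, 137, 130, 121, 110, 101, 99, 103, 113, 123, 130, 133, 131, 127, 124, 125, 128, 133, 137, 140, 141, 140, 139, 139, 139, 139, 140, 141, 141, 141, 141, 141, 141, 141, 141, 141, 140, 140, 140, 140, 140, 141, 142, 142, 142, 142, 142, 142, 142, 142, 143, 144, 144, 144, 145, 145, 143, 139, 132, 122, 109, 96, 85, 76, 72, 70, 70, 72, 76, 85, 98, 113, 127, 139, 148, 153, 154, 155, 154, 153, 153, 153, 153, 153]
```

View pics/rect.png

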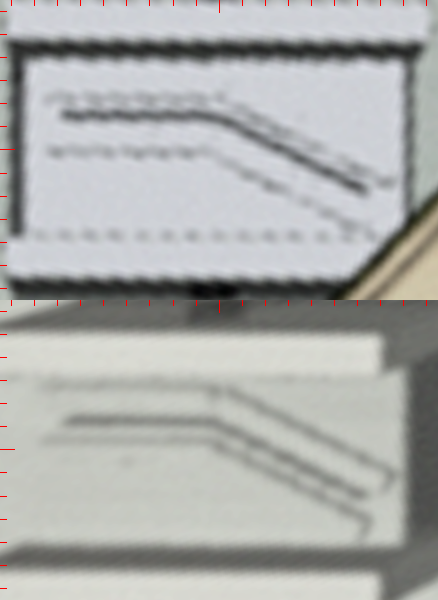

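The dark bead in the middle of the groove is the seam: y≈-15 in the top view and -13 in the side view, which matches -14. So the fixture pose is good to about 1.5 mm. Next I measure the probe grip closely.

```bash
python3 - <<'E'
from h import *
import pickle
t,s=pickle.load(open("b.pkl","rb"))
def crop(c,x0,y0,w,h,k): 
    return cv2.resize(np.clip(c["frame"][y0:y0+h,x0:x0+w,::-1].astype(float)*2.5,0,255).astype(np.uint8),None,fx=k,fy=k,interpolation=cv2.INTER_CUBIC)
cv2.imwrite("pics/c3.png",np.hstack([crop(t,160,230,40,50,10),crop(s,335,98,40,50,10)]))
E
```

```text
(no output)
```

View pics/c3.png

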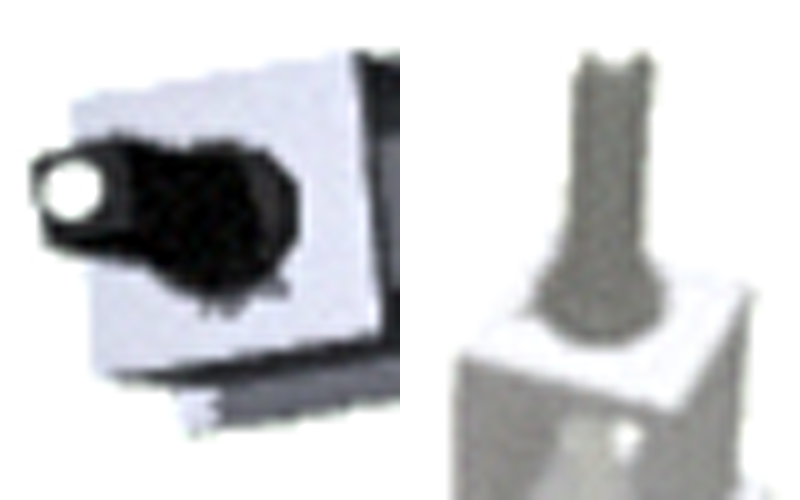

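```bash
python3 - <<'E'
from h import *
import pickle
t,s=pickle.load(open("b.pkl","rb"))
T=lambda a,b:(160+a/10-.45,230+b/10-.45); S=lambda a,b:(335+a/10-.45,98+b/10-.45)
print("stub top",onz(t,*T(75,187),.181)); print("stub side",onz(s,*S(216,58),.181))
print("collar",onz(t,*T(220,214),.098))
print("collar side (bottom edge radius)",onz(s,*S(200,290),.098))
e=lambda p,q,z:(lambda d:np.degrees(np.arctan2(d[1],d[0])))(onz(t,*T(*q),z)-onz(t,*T(*p),z))
print("grip edge",e((30,165),(45,245),.175),"plate edges",e((70,100),(100,375),.09),e((100,375),(380,330),.09),e((70,100),(350,55),.09))
print("grip corners",onz(t,*T(30,165),.175),onz(t,*T(45,245),.175))
to(.4385,.2755,.25,.25)
E
```

```text
stub top [0.44042172 0.27502864 0.181     ]
stub side [0.44300608 0.26940178 0.181     ]
collar [0.4405745  0.27343724 0.098     ]
collar side (bottom edge radius) [0.43899163 0.27306057 0.098     ]
grip edge -158.7787808057861 plate edges -163.13497106901406 -75.62244302020547 -75.35157367636924
grip corners [0.44451243 0.28815759 0.175     ] [0.42761681 0.28159702 0.175     ]
at [ 0.4199 -0.1395  0.3119] th 0.3398 F [-0.12  0.61 -0.13] t 9.35
delta cm [ 15.6  -38.49   6.23] twist 0.0898
```

>>> {"op": "apply_moves", "data": {"delta_pos": [[1.6,-3.8,0],[2.3,-5.5,0],[2.3,-5.5,0],[2.3,-5.5,0],[2.3,-5.5,0],[2.3,-5.5,0],[1.6,-4.0,0],[1.0,-2.9,0]], "twist": [0,0,0,0,0,0,0,0]}}

```text
t: 10.35
tool_pos: [0.4397, 0.2744, 0.3105]
orientation: [3.095, 0.534, -0.007]
force: [-0.1, -0.4, -0.0]
opening: 0.0501
gripper_force: 0.0
```

>>> {"op": "apply_moves", "data": {"delta_pos": [[0,0,2],[0,0,4],[0,0,2],[0,0,0]], "twist": [0,0,0,0]}}

```text
t: 10.85
tool_pos: [0.4396, 0.2713, 0.2306]
orientation: [3.095, 0.53, -0.008]
force: [-0.8, 0.4, 0.1]
opening: 0.0496
gripper_force: 0.0
```

```bash
python3 -c "
from h import *
to(.4405,.2735,.144,.34)"
```

```text
at [0.4396 0.2713 0.2306] th 0.3389 F [-0.79  0.37  0.11] t 10.85
delta cm [ 0.21 -0.19  8.66] twist -0.0011
```

>>> {"op": "apply_moves", "data": {"delta_pos": [[0.1,-0.1,2],[0,0,3],[0,0,2.5],[0,0,1.1],[0,0,0]], "twist": [0,0,0,0,0]}}

```text
t: 11.48
tool_pos: [0.4416, 0.2739, 0.1473]
orientation: [3.096, 0.531, -0.001]
force: [0.0, -0.5, 0.7]
opening: 0.0501
gripper_force: 0.0
```

>>> {"op": "apply_moves", "data": {"delta_pos": [[0,0,0],[0,0,0],[0,0,0],[0,0,0],[0,0,0]], "twist": [0,0,0,0,0], "gripper": 0, "squeeze": 45}}

```text
t: 12.1
tool_pos: [0.442, 0.2743, 0.1482]
orientation: [-3.096, -0.531, -0.001]
force: [0.6, 1.3, 4.1]
opening: 0.0218
gripper_force: 45.0
```

```bash
python3 -c "
from h import *
to(.4405,.2735,.144,.34); s=robot.read_state(); print(s['wrist_torque'],s['orientation'])"
```

```text
at [0.442  0.2743 0.1482] th 0.3398 F [0.57 1.31 4.05] t 12.1
delta cm [-0.17  0.02  0.42] twist -0.0002
[ 0.06659244  0.09901254 -0.0123529 ] [-3.09597807e+00 -5.31172621e-01 -1.43240302e-03]
```

>>> {"op": "apply_moves", "data": {"delta_pos": [[0,0,-0.5],[0,0,-2],[0,0,-3],[0,0,-3],[0,0,-2],[0,0,-0.5],[0,0,0]], "twist": [0,0,0,0,0,0,0]}}

```text
t: 12.98
tool_pos: [0.4415, 0.2739, 0.257]
orientation: [3.096, 0.531, -0.001]
force: [-0.3, 0.2, -1.4]
opening: 0.0221
gripper_force: 45.0
```

```bash
python3 - <<'E'
from h import *
import pickle
to(.5533,.0154,.2,.34)
t=robot.read_camera('top');s=robot.read_camera('side');pickle.dump((t,s,robot.read_state()),open('p.pkl','wb'))
def crop(c,x0,y0,w,h,k): 
    return cv2.resize(np.clip(c["frame"][y0:y0+h,x0:x0+w,::-1].astype(float)*2,0,255).astype(np.uint8),None,fx=k,fy=k,interpolation=cv2.INTER_CUBIC)
u=proj(t,[.442,.274,.125]);v=proj(s,[.442,.274,.125]);print(u,v)
cv2.imwrite("pics/c4.png",np.hstack([crop(t,int(u[0])-30,int(u[1])-30,50,60,8),crop(s,int(v[0])-25,int(v[1])-45,50,60,8)]))
E
```

```text
at [0.4415 0.2739 0.257 ] th 0.3398 F [-0.29  0.22 -1.41] t 12.975
delta cm [ 1.93 28.1   5.7 ] twist -0.0002
[177.23599856 249.49177265] [355.97998464 119.12803371]
```

View pics/c4.png

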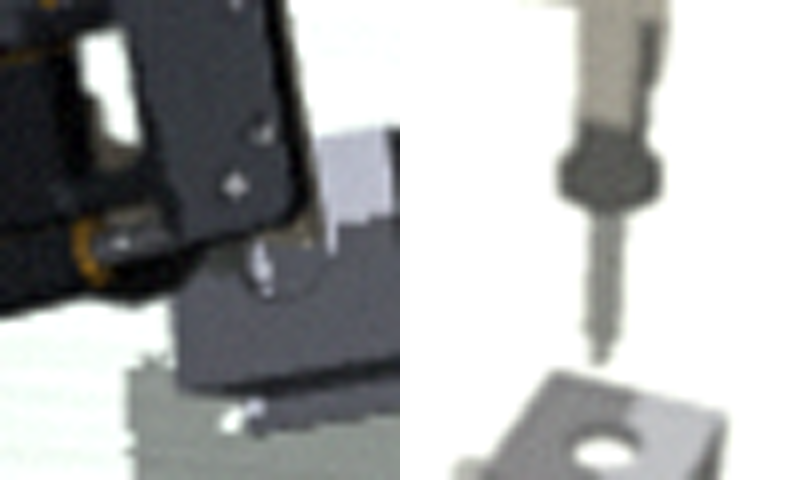

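```bash
python3 - <<'E'
from h import *
import pickle
t,s,st=pickle.load(open("p.pkl","rb"))
S=lambda a,b:np.array((330+(a-400)/8-.44,74+b/8-.44))
for n,p,z in (("tip",(600,362),.124),("shaft",(605,290),.155),("collar",(610,178),.203),("hole",(605,452),.09)):
    print(n,S(*p),"axis pred",proj(s,[.4415,.2739,z]),"on z",onz(s,*S(*p),z))
print(s["R"][0], s["R"][1])
# measured numerically: dark centroid per row
f=s["frame"].astype(int).sum(2)
for r in range(88,120,2):
    row=f[r,340:372]; m=row<np.median(f[100:118,375:385])*.72
    if m.any():
        w=(np.median(f[100:118,375:385])-row)*m; print(r,round(340+(np.arange(32)*w).sum()/w.sum(),2),m.sum())
E
```

```text
tip [354.56 118.81] axis pred [355.80275765 119.36711737] on z [0.43714281 0.27383934 0.124     ]
shaft [355.185 109.81 ] axis pred [356.27194008 110.29035476] on z [0.43774303 0.27386947 0.155     ]
collar [355.81  95.81] axis pred [357.02906257  95.58896407] on z [0.43954087 0.27096809 0.203     ]
hole [355.185 130.06 ] axis pred [355.30511109 128.96693417] on z [0.44430579 0.26951457 0.09      ]
[ 0.77025683  0.63754558 -0.01549373] [ 0.45718182 -0.56896084 -0.6835703 ]
88 356.21 9
90 355.96 9
92 355.65 10
94 355.9 13
96 355.72 14
98 355.94 13
100 355.81 7
102 355.52 4
104 355.46 4
106 355.45 4
108 355.04 5
110 355.04 5
112 355.04 5
114 354.58 4
116 354.98 3
118 354.52 2
```

Side crop: the probe hangs upright in the jaws, with its tip at px (354.6,118.8). That puts it about 3 mm off the TCP axis along tool -x. Next I go over the seam start.

>>> {"op": "apply_moves", "data": {"delta_pos": [[0.2,2,0],[0.3,4,0],[0.3,5,0],[0.3,5,0],[0.4,5,0],[0.3,4,0],[0.3,2.1,0],[0.1,1,0]], "twist": [0,0,0,0,0,0,0,0]}}

```text
t: 14.08
tool_pos: [0.556, 0.0159, 0.2567]
orientation: [-3.096, -0.53, 0.002]
force: [-0.4, 0.4, -1.2]
opening: 0.0214
gripper_force: 45.0
```

>>> {"op": "apply_moves", "data": {"delta_pos": [[0,0,1],[0,0,2],[0,0,1.5],[0,0,0.7],[0,0,0]], "twist": [0,0,0,0,0]}}

```text
t: 14.7
tool_pos: [0.5555, 0.0168, 0.2047]
orientation: [-3.096, -0.532, 0.002]
force: [-0.2, 0.4, -2.1]
opening: 0.0216
gripper_force: 45.0
```

```bash
python3 - <<'E'
from h import *
import pickle
to(.556,.0163,.2,.338)
t=robot.read_camera('top');s=robot.read_camera('side');st=robot.read_state();pickle.dump((t,s,st),open('p2.pkl','wb'))
p=st["tool_pos"]-[.0026,.0009,.133]; print("est tip",p,"proj",proj(s,p))
c=s["frame"][175:235,270:350,::-1]
cv2.imwrite("pics/c5.png",cv2.resize(np.clip(c.astype(float)*1.5,0,255).astype(np.uint8),None,fx=10,fy=10,interpolation=cv2.INTER_CUBIC))
E
```

```text
at [0.5555 0.0168 0.2047] th 0.3403 F [-0.2   0.41 -2.1 ] t 14.7
delta cm [0.03 0.06 0.47] twist 0.0023
est tip [0.5537191  0.01565271 0.07313323] proj [329.83559313 200.63258011]
```

View pics/c5.png

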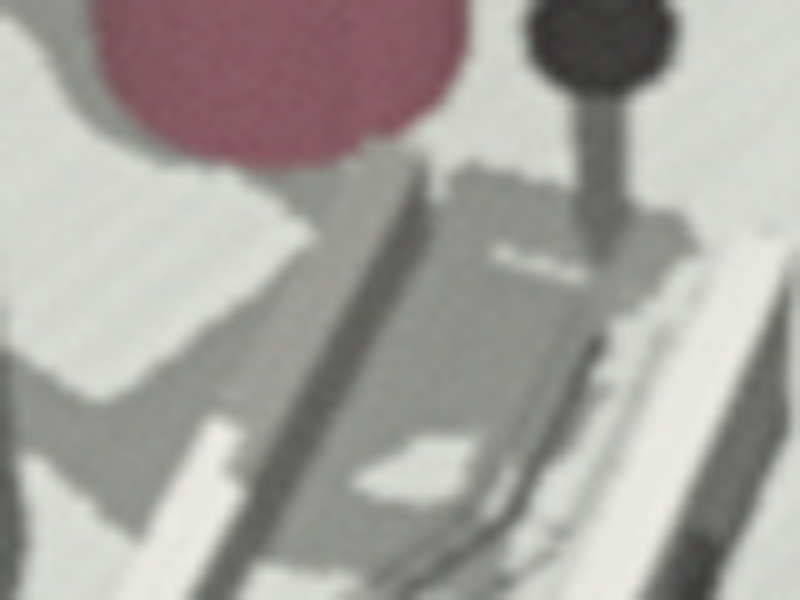

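Side crop: the tip is at crop (600,262), px (329.6,200.8), which agrees with my tip estimate. Next I touch down in small steps.

```bash
cat >> h.py <<'E'
def avg(n=8):
    L=[]
    for _ in range(n):
        robot.read_camera("side"); s=robot.read_state(); L.append(np.r_[s["force"],s["tool_pos"],s["wrist_torque"]])
    L=np.array(L); print("F",L[:,:3].mean(0).round(2),"sd",L[:,:3].std(0).round(2),"pos",L[:,3:6].mean(0).round(5),"sd",L[:,3:6].std(0).round(4),"tq",L[:,6:].mean(0).round(3),"t",s["t"])
E
python3 -c "
from h import *
avg(6)"
```

```text
F [ 0.08 -0.01 -0.98] sd [0.22 0.35 0.58] pos [0.55646 0.0164  0.20637] sd [0.0001 0.     0.0001] tq [ 0.004  0.007 -0.003] t 15.1
```

>>> {"op": "apply_moves", "data": {"delta_pos": [[0,0,1],[0,0,0.3],[0,0,0.3],[0,0,0]], "twist": [0,0,0,0]}}

```text
t: 15.6
tool_pos: [0.5558, 0.0165, 0.1892]
orientation: [-3.096, -0.531, 0.001]
force: [-0.1, 0.9, -1.7]
opening: 0.022
gripper_force: 45.0
```

>>> {"op": "apply_moves", "data": {"delta_pos": [[0,0,0.3],[0,0,0]], "twist": [0,0]}}

```text
t: 15.85
tool_pos: [0.556, 0.0164, 0.1864]
orientation: [-3.096, -0.531, 0.0]
force: [-0.5, 0.2, -1.7]
opening: 0.0215
gripper_force: 45.0
```

>>> {"op": "apply_moves", "data": {"delta_pos": [[0,0,0.3],[0,0,0]], "twist": [0,0]}}

```text
t: 16.1
tool_pos: [0.5559, 0.0164, 0.1833]
orientation: [-3.096, -0.531, 0.001]
force: [0.1, -0.4, -1.8]
opening: 0.0218
gripper_force: 45.0
```

>>> {"op": "apply_moves", "data": {"delta_pos": [[0,0,0.3],[0,0,0],[0,0,0]], "twist": [0,0,0]}}

```text
t: 16.48
tool_pos: [0.556, 0.0164, 0.1806]
orientation: [-3.096, -0.531, 0.0]
force: [-0.2, 0.3, -1.7]
opening: 0.0219
gripper_force: 45.0
```

```bash
python3 -c "
from h import *
avg(5)"
```

```text
F [ 0.26  0.38 -1.51] sd [0.37 0.42 0.6 ] pos [0.5561  0.01645 0.18071] sd [0. 0. 0.] tq [ 0.01  -0.018 -0.008] t 16.725
```

>>> {"op": "apply_moves", "data": {"delta_pos": [[0,0,0.3],[0,0,0]], "twist": [0,0]}}

```text
t: 16.98
tool_pos: [0.5558, 0.0164, 0.1772]
orientation: [-3.096, -0.531, 0.001]
force: [-0.3, -0.9, -2.5]
opening: 0.0217
gripper_force: 45.0
```

>>> {"op": "apply_moves", "data": {"delta_pos": [[0,0,0.3],[0,0,0]], "twist": [0,0]}}

```text
t: 17.23
tool_pos: [0.5562, 0.0164, 0.1747]
orientation: [3.096, 0.531, 0.0]
force: [0.8, 0.2, 0.4]
opening: 0.0217
gripper_force: 45.0
```

```bash
python3 -c "
from h import *
avg(5)"
```

```text
F [-0.14 -0.28  1.1 ] sd [0.25 0.33 0.41] pos [0.55619 0.01644 0.17486] sd [0. 0. 0.] tq [ 0.027  0.052 -0.006] t 17.475
```

Contact on the floor at z≈0.0435. I press to about 3 mm, back up slightly past the start, and begin the trace.

>>> {"op": "apply_moves", "data": {"delta_pos": [[-0.05,-0.2,0.15],[0,0,0]], "twist": [0,0]}}

```text
t: 17.73
tool_pos: [0.5551, 0.0183, 0.1733]
orientation: [3.096, 0.531, 0.001]
force: [0.8, -0.1, 1.5]
opening: 0.0218
gripper_force: 45.0
```

```bash
python3 -c "
from h import *
avg(8)"
```

```text
F [ 1.01 -0.13  1.67] sd [0.42 0.68 0.57] pos [0.55507 0.01823 0.17331] sd [0.     0.     0.0001] tq [-0.049 -0.254  0.002] t 18.125
```

>>> {"op": "apply_moves", "data": {"delta_pos": [[0,0.37,0],[0,0.37,0],[0,0.37,0]], "twist": [0,0,0]}}

```text
t: 18.5
tool_pos: [0.5585, 0.0076, 0.1729]
orientation: [-3.096, -0.531, 0.001]
force: [-0.2, 2.3, 2.5]
opening: 0.0217
gripper_force: 45.0
```

>>> {"op": "apply_moves", "data": {"delta_pos": [[0,0.37,0],[0,0.37,0],[0,0.37,0]], "twist": [0,0,0]}}

```text
t: 18.88
tool_pos: [0.5624, -0.003, 0.1731]
orientation: [-3.096, -0.531, 0.0]
force: [-1.2, 2.3, 2.8]
opening: 0.0216
gripper_force: 45.0
```

>>> {"op": "apply_moves", "data": {"delta_pos": [[0,0.37,-0.03],[0,0.37,-0.03],[0,0.37,-0.03]], "twist": [0,0,0]}}

```text
t: 19.25
tool_pos: [0.5661, -0.0135, 0.174]
orientation: [3.096, 0.531, -0.0]
force: [-0.6, 1.6, 1.1]
opening: 0.022
gripper_force: 45.0
```

>>> {"op": "apply_moves", "data": {"delta_pos": [[0,0.37,0],[0,0.37,0],[0,0.37,0]], "twist": [0,0,0]}}

```text
t: 19.62
tool_pos: [0.5698, -0.0239, 0.174]
orientation: [3.096, 0.531, -0.0]
force: [-0.1, 1.6, 1.3]
opening: 0.0219
gripper_force: 45.0
```

>>> {"op": "apply_moves", "data": {"delta_pos": [[0,0.37,0.01],[0,0.37,0.01],[0,0.37,0.01]], "twist": [0,0,0]}}

```text
t: 20.0
tool_pos: [0.5735, -0.0344, 0.1738]
orientation: [-3.096, -0.531, -0.0]
force: [-0.6, 1.6, 1.6]
opening: 0.0216
gripper_force: 45.0
```

>>> {"op": "apply_moves", "data": {"delta_pos": [[0,0.37,0],[0,0.37,0],[0,0.37,0]], "twist": [0,0,0]}}

```text
t: 20.38
tool_pos: [0.5772, -0.0448, 0.1737]
orientation: [-3.096, -0.531, 0.0]
force: [-1.4, 2.2, 2.3]
opening: 0.0217
gripper_force: 45.0
```

```bash
python3 -c "
from h import *
p=robot.read_state()['tool_pos'][:2]-[.0026,.0009]-[.5617,-.0506];a=1.909
print(p@[np.cos(a),np.sin(a)]*1e3,p@[-np.sin(a),np.cos(a)]*1e3)
to(.56629+.0026,-.11788+.0009,.174)"
```

```text
0.30396236524157333 -13.768262735762049
at [ 0.5772 -0.0448  0.1737] th 0.3398 F [-1.37  2.2   2.3 ] t 20.375
delta cm [-3.19  6.52 -0.03] twist None
```

>>> {"op": "apply_moves", "data": {"delta_pos": [[-0.168,0.342,-0.01],[-0.168,0.342,-0.01],[-0.168,0.342,-0.01]], "twist": [0,0,0]}}

```text
t: 20.75
tool_pos: [0.5758, -0.0563, 0.1741]
orientation: [3.096, 0.531, 0.0]
force: [0.3, 2.0, 1.1]
opening: 0.022
gripper_force: 45.0
```

>>> {"op": "apply_moves", "data": {"delta_pos": [[-0.168,0.342,0],[-0.168,0.342,0],[-0.168,0.342,0]], "twist": [0,0,0]}}

```text
t: 21.12
tool_pos: [0.5744, -0.0676, 0.174]
orientation: [3.096, 0.531, -0.0]
force: [-0.6, 1.9, 0.5]
opening: 0.0219
gripper_force: 45.0
```

>>> {"op": "apply_moves", "data": {"delta_pos": [[-0.168,0.342,0.06],[-0.168,0.342,0.04],[-0.168,0.342,0.02]], "twist": [0,0,0]}}

```text
t: 21.5
tool_pos: [0.5731, -0.0789, 0.1729]
orientation: [-3.096, -0.531, -0.0]
force: [0.7, 2.8, 1.9]
opening: 0.0217
gripper_force: 45.0
```

>>> {"op": "apply_moves", "data": {"delta_pos": [[-0.168,0.342,0.01],[-0.168,0.342,0.01],[-0.168,0.342,0]], "twist": [0,0,0]}}

```text
t: 21.88
tool_pos: [0.5718, -0.0903, 0.1727]
orientation: [-3.096, -0.531, -0.0]
force: [0.4, 3.0, 2.4]
opening: 0.0217
gripper_force: 45.0
```

>>> {"op": "apply_moves", "data": {"delta_pos": [[-0.168,0.342,0],[-0.168,0.342,0],[-0.168,0.342,0]], "twist": [0,0,0]}}

```text
t: 22.25
tool_pos: [0.5704, -0.1016, 0.1726]
orientation: [-3.096, -0.531, 0.0]
force: [-0.1, 2.3, 3.2]
opening: 0.022
gripper_force: 45.0
```

```bash
python3 -c "
from h import *
p=robot.read_state()['tool_pos'][:2]-[.0026,.0009]-[.5617,-.0506];a=1.909
print(p@[np.cos(a),np.sin(a)]*1e3,p@[-np.sin(a),np.cos(a)]*1e3)
to(.56629+.0026,-.11788+.0009,.174)"
```

```text
-51.02093067840709 11.472402296799528
at [ 0.5704 -0.1016  0.1726] th 0.3398 F [-0.09  2.31  3.2 ] t 22.25
delta cm [-0.65  1.4  -0.14] twist None
```

>>> {"op": "apply_moves", "data": {"delta_pos": [[-0.16,0.35,-0.03],[-0.16,0.35,-0.01],[-0.16,0.34,0]], "twist": [0,0,0]}}

```text
t: 22.62
tool_pos: [0.5694, -0.1131, 0.173]
orientation: [3.096, 0.531, -0.0]
force: [0.3, 3.0, 1.9]
opening: 0.0216
gripper_force: 45.0
```

>>> {"op": "apply_moves", "data": {"delta_pos": [[-0.16,0.34,0],[-0.12,0.24,0]], "twist": [0,0]}}

```text
t: 22.88
tool_pos: [0.5687, -0.1195, 0.173]
orientation: [3.096, 0.531, 0.0]
force: [0.3, 2.4, 2.6]
opening: 0.0218
gripper_force: 45.0
```

```bash
python3 -c "
from h import *
avg(3)
p=robot.read_state()['tool_pos'][:2]-[.0026,.0009]-[.5617,-.0506];a=1.909
print(p@[np.cos(a),np.sin(a)]*1e3,p@[-np.sin(a),np.cos(a)]*1e3)"
```

```text
F [-0.27 -0.61  1.9 ] sd [0.3  0.6  0.54] pos [ 0.56864 -0.11998  0.17307] sd [0. 0. 0.] tq [-0.224 -0.041  0.02 ] t 23.025
-67.76030346380601 19.217407334253018
```

Seam traced past the end. Lift and return to the stand.

>>> {"op": "apply_moves", "data": {"delta_pos": [[0,0,-0.5],[0,0,-2],[0,0,-3],[0,0,-2.5],[0,0,-0.8],[0.1,-2.4,0],[0.1,-4,0],[0.2,-5,0]], "twist": [0,0,0,0,0,0,0,0]}}

```text
t: 24.02
tool_pos: [0.533, -0.0088, 0.2595]
orientation: [-3.096, -0.529, 0.004]
force: [1.3, 0.3, -1.2]
opening: 0.0218
gripper_force: 45.0
```

>>> {"op": "apply_moves", "data": {"delta_pos": [[0.2,-5,0],[0.1,-5,0],[0.1,-5,0],[0.1,-5,0],[0.1,-5,0],[0.1,-3.2,0],[0.1,-1.8,0],[0,0,0]], "twist": [0,0,0,0,0,0,0,0]}}

```text
t: 25.02
tool_pos: [0.4411, 0.2758, 0.2603]
orientation: [3.095, 0.534, -0.002]
force: [-0.6, -0.9, -1.8]
opening: 0.0218
gripper_force: 45.0
```

```bash
python3 - <<'E'
from h import *
avg(2); to(.442,.2743,.148,.34)
s=robot.read_camera("side")
f=s["frame"].astype(int).sum(2); b=np.median(f[100:118,375:385])
for r in range(88,124,3):
    row=f[r,340:372]; m=row<b*.72
    if m.any(): w=(b-row)*m; print(r,round(340+(np.arange(32)*w).sum()/w.sum(),2),m.sum())
E
```

```text
F [ 0.17 -0.09 -1.44] sd [0.26 0.23 0.1 ] pos [0.44183 0.27465 0.26054] sd [0.0002 0.0002 0.0001] tq [-0.007 -0.004 -0.008] t 25.125
at [0.442  0.2744 0.2606] th 0.3397 F [ 0.43 -0.31 -1.54] t 25.125
delta cm [ 0.    0.   11.26] twist -0.0003
88 356.58 10
91 356.12 11
94 356.32 14
97 356.42 12
100 355.98 5
103 355.92 5
106 355.5 4
109 355.52 4
112 355.44 4
115 355.12 3
121 350.83 7
```

>>> {"op": "apply_moves", "data": {"delta_pos": [[0,0,1],[0,0,2],[0,0,2.5],[0,0,2.5],[0,0,1.5],[0,0,1],[0,0,0.3],[0,0,0]], "twist": [0,0,0,0,0,0,0,0]}}

```text
t: 26.18
tool_pos: [0.4423, 0.2753, 0.1535]
orientation: [-3.096, -0.531, -0.001]
force: [0.3, 0.8, -1.7]
opening: 0.0219
gripper_force: 45.0
```

>>> {"op": "apply_moves", "data": {"delta_pos": [[0,0,0.2],[0,0,0.1],[0,0,0]], "twist": [0,0,0]}}

```text
t: 26.55
tool_pos: [0.4421, 0.2752, 0.1502]
orientation: [-3.096, -0.531, -0.0]
force: [0.7, 0.6, -1.2]
opening: 0.0219
gripper_force: 45.0
```

```bash
python3 -c "
from h import *
avg(3)"
```

```text
F [-0.23  0.12 -1.37] sd [0.2  0.33 0.47] pos [0.44206 0.27516 0.15015] sd [0. 0. 0.] tq [-0.018 -0.013 -0.033] t 26.7
```

>>> {"op": "apply_moves", "data": {"delta_pos": [[0,0.1,0.1],[0,0,0.1],[0,0,0]], "twist": [0,0,0]}}

```text
t: 27.08
tool_pos: [0.4424, 0.2741, 0.1482]
orientation: [3.096, 0.531, 0.0]
force: [-0.4, 0.5, 0.8]
opening: 0.0217
gripper_force: 45.0
```

>>> {"op": "apply_moves", "data": {"delta_pos": [[0,0,0.05],[0,0,0]], "twist": [0,0]}}

```text
t: 27.32
tool_pos: [0.4425, 0.2742, 0.1481]
orientation: [3.096, 0.531, 0.0]
force: [-2.6, -2.1, 4.6]
opening: 0.0218
gripper_force: 45.0
```

```bash
python3 -c "
from h import *
avg(3)"
```

```text
F [-2.07 -2.22  4.65] sd [0.22 0.02 0.4 ] pos [0.44248 0.27415 0.14815] sd [0. 0. 0.] tq [-0.412  0.519  0.013] t 27.475
```

Collar is seated at the same height as at pick-up (0.148). Release, rise, and check.

>>> {"op": "apply_moves", "data": {"delta_pos": [[0,0,0],[0,0,0],[0,0,0],[0,0,0],[0,0,0]], "twist": [0,0,0,0,0], "gripper": 5}}

```text
t: 28.1
tool_pos: [0.4423, 0.2742, 0.1475]
orientation: [3.096, 0.531, -0.0]
force: [0.3, 0.8, 0.7]
opening: 0.05
gripper_force: 0.0
```

>>> {"op": "apply_moves", "data": {"delta_pos": [[0,0,-1],[0,0,-2.5],[0,0,-4],[0,0,-4],[0,0,-3],[0,0,-1],[0,0,0],[0,0,0]], "twist": [0,0,0,0,0,0,0,0]}}

```text
t: 29.1
tool_pos: [0.4417, 0.2739, 0.3008]
orientation: [3.096, 0.531, -0.004]
force: [0.2, 0.6, -1.4]
opening: 0.05
gripper_force: 0.0
```

```bash
python3 - <<'E'
from h import *
import pickle
to(.442,.2743,.3)
s=robot.read_camera("side"); s0=pickle.load(open("side0.pkl","rb"))
# compare stand region and others with the first picture
d=np.abs(s["frame"].astype(int)-s0["frame"]).sum(2)
for n,(x0,x1,y0,y1) in dict(probe=(345,372,100,160),pink=(272,320,130,190),reagent=(405,435,145,200),beaker=(275,312,265,315),box=(192,248,258,310)).items(): print(n,d[y0:y1,x0:x1].mean().round(1))
def cen(f,y0):
    g=f.astype(int).sum(2); out=[]
    for r in range(104,130,5):
        row=g[r,340:375]; b=np.median(row); m=row<b*.6; out.append((r,round(340+np.flatnonzero(m).mean(),1) if m.any() else None,int(m.sum())))
    return out
print(cen(s0["frame"],0)); print(cen(s["frame"],0))
# canister: verify upright by light top at expected handle
h=[proj(s,[.4206+k*.943*.04,-.14+k*.333*.04,.147]) for k in(-1,1)]; print(h)
E
```

```text
at [0.4417 0.2739 0.3008] th 0.3398 F [ 0.21  0.63 -1.4 ] t 29.1
delta cm [ 0.04 -0.03  0.08] twist None
probe 9.7
pink 37.9
reagent 3.3
beaker 3.1
box 3.7
[(104, np.float64(356.5), 8), (109, np.float64(355.5), 8), (114, np.float64(355.5), 8), (119, np.float64(355.5), 8), (124, np.float64(354.5), 10), (129, np.float64(354.5), 10)]
[(104, np.float64(356.5), 8), (109, np.float64(355.5), 8), (114, np.float64(355.5), 8), (119, np.float64(355.0), 9), (124, np.float64(354.0), 9), (129, None, 0)]
[array([229.04376549, 186.72456691]), array([259.50291258, 194.6846013 ])]
```

```bash
python3 - <<'E'
from h import *
import pickle
avg(3)
s=robot.read_camera("side"); s0=pickle.load(open("side0.pkl","rb")); t,_=pickle.load(open("b.pkl","rb")); 
def pk(f):
    h=cv2.cvtColor(f,cv2.COLOR_RGB2HSV); m=((h[...,0]>165)|(h[...,0]<3))&(h[...,1]>60)&(h[...,2]>60); m[:,:265]=0;m[:,325:]=0;m[:125]=0;m[195:]=0
    ys,xs=np.nonzero(m); return xs.min(),xs.max(),ys.min(),ys.max(),len(xs)
print(pk(s0["frame"]),pk(s["frame"]))
# canister lid: bright region near expected lid centre, and its extent
p=proj(s,[.4206,-.14,.102]); print("lid px",p)
g=cv2.cvtColor(s["frame"],cv2.COLOR_RGB2GRAY)
e=[proj(s,[.4206+.057*np.cos(a),-.14+.057*np.sin(a),.102]) for a in np.linspace(0,6.28,9)]
print(np.round(e).astype(int).tolist())
r=int(p[1])+3; print(g[r,int(p[0])-32:int(p[0])+33].tolist())
E
```

```text
F [-0.02 -0.15  0.14] sd [0.24 0.55 0.68] pos [0.44184 0.27393 0.30106] sd [0.0001 0.     0.0002] tq [-0.026  0.012  0.023] t 29.3
(np.int64(277), np.int64(316), np.int64(136), np.int64(188), 1374) (np.int64(276), np.int64(317), np.int64(136), np.int64(190), 1838)
lid px [246.71225113 203.78194098]
[[263, 215], [270, 202], [263, 191], [247, 187], [231, 193], [223, 206], [229, 218], [246, 221], [263, 215]]
[139, 138, 140, 140, 139, 139, 138, 138, 138, 140, 143, 143, 144, 144, 144, 145, 143, 145, 147, 147, 146, 146, 147, 146, 147, 148, 147, 146, 145, 142, 130, 118, 118, 117, 110, 103, 101, 101, 99, 98, 99, 102, 105, 102, 94, 76, 71, 71, 73, 101, 135, 146, 149, 148, 144, 124, 121, 133, 139, 138, 137, 137, 138, 138, 139]
```

Force is zero and the pink canister has not moved. The canister lid is where it should be, and the probe hangs as it did at first.

```bash
python3 -c "
from plant import robot
print(robot.close_job())"
```

```text
the job is handed in; nothing more can be done
None
```

I set the canister upright on the bench clear of the fixture, traced the seam from start to end at about 30 mm/s with light spring pressure (about 2–5 N, no bottoming out seen in the readings), hung the probe back in its stand, and handed the job in at about 29 s; no verdict was returned.

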